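# Balance two tube carriers on a pivoting bar

## Robot

A 6-joint arm with a two-finger parallel gripper is mounted at the origin on a cart in front of the work surface, level with it; the furniture and walls round the work are solid. World frame = base frame: x ahead of the robot, y to its left, z up, the work surface at z = 0. Lengths are in m, angles in rad, forces in N, time in s.
With the tool pointing down it reaches from about 0.3 to 0.825 m from the base axis. Payload 5.4 kg.
Tool frame: the origin (TCP) lies midway between the tips of the shut fingers; the grasp point (between the pads) lies r.grip_point_offset behind it (r.grip_point_offset is the distance from the TCP to the grasp point, in m); x points along the fingers, y is the direction in which the jaws open and shut, and the axes are right-handed (so a half turn about x gives the same grasp; the last joint's range is limited). The gripper opens to 92 mm and grips with 3 to 60 N. Pads are 20 mm wide; open, the fingers measure 128 mm over their backs; the gripper's body (75 mm by 189 mm) begins 69 mm behind the grasp point.
Start: joints at [1.095, 0.158, 1.597, -0, 1.386, -0.21], TCP at [0.151, 0.555, 0.215] pointing down, gripper open.
Joint ranges: [-2.91, 2.91], [-0.94, 2.29], [0.18, 2.7], [-1.29, 4.43], [0.17, 2.64], [-3, 3]. Speed limits (rad/s): [2.57, 2.57, 3.14, 3.14, 3.14, 3.14].

## Interface

Orientations are given as a unit quaternion [w, x, y, z].
In Python, from rig import r, viewer, workorder, nets gives the robot as it stands. The module is installed in compiled form; this text tells all that it offers.
- The arm moves only by the tool play_rows, never from a script. Its argument "steps" is a list of rows, each a list of 7 numbers: the shift along the tool's x, y, z in m, then the turn, a rotation vector about the tool's x, y, z in rad, then the opening, from 0 (shut) to 1 (fully open). A call has 1 to 8 rows; each row is the pose to reach, as a shift and turn from the pose commanded when the call began, along the tool's axes at that moment; what a row does not reach only later rows make up. A row lasts 1/8 s, in which the tool goes at most 62.5 mm and 10.7 degrees, less where a joint would pass 70% of its speed; a pose out of reach is approached as far as the arm can. A call with a gripper value outside its range is refused whole. The fingers move at their own pace and stop on an object; "newtons" is the grip in N (left out, the last holds). Time passes only in rows, so rows that repeat a pose let the fingers close. It gives the time, the measured TCP pose, the force and the opening at its end, in the units of the state.
- r.state(): the state, without advancing time (a new reading comes with each control period).
- viewer.capture(name): name is "scene" or "top" or "wrist"; returns a dict with "frame" (420x560x3 uint8, red, green, blue), "depth" (420x560 float32, m along the optical axis (not along the pixel's ray), 0 where there is no reading), "vertical_fov" (degrees; the focal length in pixels is half the picture's height over the tangent of half this angle, whatever the lens; pixels are square), "cx", "cy" (the principal point, pixels), "extrinsics" (4x4, takes a point from camera to world coordinates). Camera axes: x right, y down, z forward; pixel columns grow to the right and rows downward; lengths in m; the calibration is good to about 2 mm. A picture is of the moment at which its call begins.
- workorder.sign_off(): hands the job in, once; it reports no verdict.
Trained networks look in a picture, given as the dict that the camera call returned (one of the last four; its "shot" number tells which), for a name from the list of things; names that differ only in an ending like _2 or _b are one class to them, and where a whole thing is asked for, a point or a joint stands for the part that bears it (a point fixed in the world has none). Each returns a list of dicts, best first, with "conf" (0 to 1); they miss things now and then, are a little off and sometimes report something else, mostly with a low value. They report only what shows in the picture. A call takes as long as a camera call.
- nets.recognise(picture, query): "bbox" ([left, top, right, bottom] in pixels, round what is visible of it).
The state is a dict: "time_s": time; "joint_pos": joint angles; "qvel": joint speeds; "joint_torque": joint torques, N m; "ee_pos": TCP position; "ee_rot": TCP orientation; "contact_force": force on the tool from outside, world axes, zero at the start; "torque": the same for the moment, N m; "width": finger opening in m.
Only numpy, scipy, OpenCV 4.12 (cv2) and the standard library are available. Lean on these libraries where they do the work, as an engineer would, in place of code of your own. Each camera call takes 0.05 s, during which the arm holds its last target. There are 200 camera calls.

## Task

Hang both tube carriers on the pivoting bar so that it ends level: first the tall one on the right arm, opposite the small weight fixed on the left arm, let go of it, then the short one on the left arm outside that weight; the bar must never tip much further than it leans at the start. Set each saddle over the bar inside its stop and slide it outward along the bar until you feel it press the sprung stop in a little, gently, well short of bottoming it, then ease its weight onto the bar and leave it hanging freely there against the stop. Leave the tape roll and the beaker where they are.

Things in the scene. Friction and masses are not known exactly. Their poses are not given: they have to be found in the camera images.
- stand: fixed balance stand: 110 x 150 mm dark steel base plate 12 mm thick, steel post in its middle, fork at the top whose upper edge is 8 mm above the pivot axis. Origin: centre of the base's underside on the desk; the bar lies along its y (+y left arm, -y right arm, as seen by the robot); pivot axis along its x, 155 mm above its origin. Place and yaw vary
- bar_mid (a point): round steel bar, 12 mm diameter, 350 mm long; this point is its middle, on the pivot, y along the bar (+y left). A dark weight is fixed under the left arm at y = 28 to 52 mm. Each arm has a stop, a 28 mm rubber-faced disc sprung off a collar further out; collars are set by hand each time: the disc's inner face lies 120 to 140 mm from the pivot, not measured: find it by feel
- beam (a joint): lean of the bar, rad: 0 level, positive left arm up; weak spring to level (0.70 Nm/rad, lightly damped). Starts at about -0.15 (left down, from the fixed weight); the tall carrier at the right stop takes it to about +0.15, the short one at the left stop back to about 0. Free to 0.38 either way, but 0.27 is too far; a carrier hung on the side already down takes it there
- stop_left (a joint): travel of the left stop's disc, m: 0 free, grows as it is pushed outward; spring 4 N per mm, slow to return, bottoms at 7 mm; this reading is too coarse to go by alone, press it by force: about 5 N does, over 18 N is too hard
- stop_right (a joint): travel of the right stop's disc, the same way
- tall_carrier: The larger twin tube carrier, aluminium and steel, 159 mm high, 36 mm along its y, 62 mm across its x, about 0.2 kg (+-7 %). Starts upright on two leg rows (at +x and -x, 90 mm long, over 24 mm free between) under a head with a downward-open channel along y. It drops over the bar from above, one leg row before and one behind the bar. Origin: centre of the underside, z up
- tall_carrier_saddle (a point): middle of the tall carrier's channel roof, 106 mm above its feet; the channel is 18 mm wide between cheeks 11 mm high, then widens to 24 mm. Hung, this point rests on top of the bar, 6 mm above the bar's axis; the carrier's outer side, which meets the stop, is 18 mm from it along y
- tall_carrier_grip (a point): middle of the tall carrier's grey grip fin on top of the head, 146 mm above its feet; the fin is 24 mm along x, 10 mm thick along y and reaches 13 mm above and 20 mm below this point, where its foot widens to 16 mm; pinch it from above across the 10 mm
- short_carrier: The smaller twin tube carrier, aluminium and steel, 129 mm high, 36 mm along its y, 62 mm across its x, about 0.1 kg (+-7 %). Starts upright on two leg rows (at +x and -x, 60 mm long, over 24 mm free between) under a head with a downward-open channel along y. It drops over the bar from above, one leg row before and one behind the bar. Origin: centre of the underside, z up
- short_carrier_saddle (a point): middle of the short carrier's channel roof, 76 mm above its feet; the channel is 18 mm wide between cheeks 11 mm high, then widens to 24 mm. Hung, this point rests on top of the bar, 6 mm above the bar's axis; the carrier's outer side, which meets the stop, is 18 mm from it along y
- short_carrier_grip (a point): middle of the short carrier's grey grip fin on top of the head, 116 mm above its feet; the fin is 24 mm along x, 10 mm thick along y and reaches 13 mm above and 20 mm below this point, where its foot widens to 16 mm; pinch it from above across the 10 mm
- tape_roll: roll of tape lying flat, 100 mm across, 25 mm high; bystander. Origin: centre of its underside
- waste_beaker: white beaker, 66 mm across, 73 mm high; bystander. Origin: centre of its underside

How it is judged:
On the way, in this order (a step that is already met when the one before it is completed fails the run):
1. the tall carrier, on the right arm, presses the right stop in by at least 0.6 mm (about 2.4 N) (x of tall_carrier_saddle in the frame of bar_mid between -0.006 and 0.006 m and z of tall_carrier_saddle in the frame of bar_mid between 0.001 and 0.013 m and y of tall_carrier_saddle in the frame of bar_mid between -0.14 and -0.085 m and angle between tall_carrier's own z axis and vertical below 0.35 rad and distance between tall_carrier_saddle and stop_right below 0.0235 m and value of joint stop_right above 0.0006 m), for 0.1 s.
2. the tall carrier hangs released against the right stop (x of tall_carrier_saddle in the frame of bar_mid between -0.006 and 0.006 m and z of tall_carrier_saddle in the frame of bar_mid between 0.001 and 0.013 m and y of tall_carrier_saddle in the frame of bar_mid between -0.14 and -0.085 m and angle between tall_carrier's own z axis and vertical below 0.35 rad and distance between tall_carrier_saddle and stop_right below 0.0235 m and contact force between the fingers and tall_carrier below 0.1 N and linear speed of tall_carrier below 0.03 m/s), for 0.2 s.
3. the short carrier, on the left arm, presses the left stop in by at least 0.6 mm (about 2.4 N) while the tall one hangs released (x of short_carrier_saddle in the frame of bar_mid between -0.006 and 0.006 m and z of short_carrier_saddle in the frame of bar_mid between 0.001 and 0.013 m and y of short_carrier_saddle in the frame of bar_mid between 0.085 and 0.14 m and angle between each of short_carrier, tall_carrier's own z axis and vertical below 0.35 rad and distance between short_carrier_saddle and stop_left below 0.0235 m and x of tall_carrier_saddle in the frame of bar_mid between -0.006 and 0.006 m and z of tall_carrier_saddle in the frame of bar_mid between 0.001 and 0.013 m and y of tall_carrier_saddle in the frame of bar_mid between -0.14 and -0.085 m and distance between tall_carrier_saddle and stop_right below 0.0235 m and contact force between the fingers and tall_carrier below 0.1 N and value of joint stop_left above 0.0006 m), for 0.1 s.
At the end, for the whole second after the job is handed in: Both carriers hang freely and at rest with their saddles on the bar (tilted less than 20 degrees), the tall one on the right and the short one on the left, each within about 4 mm of touching its stop, and the bar is level within 0.09 rad (all of step 2 and x of short_carrier_saddle in the frame of bar_mid between -0.006 and 0.006 m and z of short_carrier_saddle in the frame of bar_mid between 0.001 and 0.013 m and y of short_carrier_saddle in the frame of bar_mid between 0.085 and 0.14 m and angle between short_carrier's own z axis and vertical below 0.35 rad and distance between short_carrier_saddle and stop_left below 0.0235 m and contact force between the fingers and short_carrier below 0.1 N and linear speed of short_carrier below 0.03 m/s and value of joint beam between -0.09 and 0.09 rad).
It fails at once if the bar leans more than 0.27 rad (value of joint beam above 0.27 rad or value of joint beam below -0.27 rad).
It fails at once if a stop is pressed in more than 4.5 mm (about 18 N) (value of joint any of stop_left, stop_right above 0.0045 m).
It fails at once if the tape roll or the beaker is shifted more than 30 mm (distance of any of tape_roll, waste_beaker from where it was at the start of the episode above 0.03 m).
It also fails if it takes over 64 s, if anything falls off the work surface, if the arm or the gripper's body presses on something with over 40 N, if the wrist force passes 120 N, or if a joint passes its speed limit or range.

## Working session

There is one attempt and no reset: what is moved stays moved. The work goes in short steps, Python scripts to look and compute and a tool call to move; the robot and the scene stay as the last step left them, time stands still between calls to the robot, and variables do not carry over. Pictures are saved under pics/ and viewed, about 8 in all and at most 12, crops included, and the job is handed in when it is done.

Besides the shell and the picture viewer there is one more tool, called after "Request:" by a JSON object that holds its "fn" and its "kwargs". play_rows: Moves the arm, as the interface text tells. Its arguments: {"type":"object","properties":{"steps":{"type":"array","items":{"type":"array","items":{"type":"number"}}},"newtons":{"type":"number"}},"required":["steps"]}

```bash
mkdir -p pics; cat > h.py <<'E'
import numpy as np, cv2
from rig import r, viewer, workorder, nets
def K(c):
    return 0.5*c["frame"].shape[0]/np.tan(np.radians(c["vertical_fov"])/2)
def cloud(c):
    f=K(c); d=c["depth"]; v,u=np.indices(d.shape)
    p=np.stack([(u-c["cx"])/f*d,(v-c["cy"])/f*d,d],-1)
    T=np.array(c["extrinsics"]); return p@T[:3,:3].T+T[:3,3]
def save(c,n): cv2.imwrite(f"pics/{n}.png",cv2.cvtColor(c["frame"],cv2.COLOR_RGB2BGR))
E
python3 - <<'E'
from h import *
s=r.state(); print(s, r.grip_point_offset)
ims=[]
for n in ("scene","top"):
    c=viewer.capture(n); np.savez(f"{n}.npz",p=cloud(c),f=c["frame"])
    im=cv2.cvtColor(c["frame"],cv2.COLOR_RGB2BGR)
    print(n,np.array(c["extrinsics"]).round(3).tolist(),K(c),c["cx"],c["cy"])
    P=cloud(c)
    for q in ("stand","tall_carrier","short_carrier","tape_roll","waste_beaker"):
        for d in nets.recognise(c,q)[:2]:
            b=[int(x) for x in d["bbox"]]; 
            m=P[b[1]:b[3],b[0]:b[2]].reshape(-1,3); m=m[m[:,2]>0.01]
            print(q,round(d["conf"],2),b, np.median(m,0).round(3) if len(m) else None, m[:,2].max().round(3) if len(m) else None)
            if d["conf"]>.3: cv2.rectangle(im,b[:2],b[2:],(0,0,255),1); cv2.putText(im,q,(b[0],b[1]-2),0,.4,(255,0,0),1)
    ims.append(cv2.resize(im,(560,420)))
for n,i in zip(("scene0","top0"),ims): cv2.imwrite(f"pics/{n}.png",i)
E
```

```text
{'time_s': 0.0, 'joint_pos': array([ 1.09490310e+00,  1.59042608e-01,  1.59825879e+00,  3.09268888e-05,
        1.38618734e+00, -2.10124869e-01]), 'qvel': array([ 1.83136221e-04, -7.08811176e-05,  1.20106841e-04, -3.60002050e-04,
       -9.16751040e-04,  8.70836855e-04]), 'joint_torque': array([ 1.96425230e-03, -3.85565865e+01, -3.22110772e+01,  7.03669852e-02,
        3.78401997e-02, -1.36368258e-04]), 'ee_pos': array([0.15075101, 0.55422802, 0.21360924]), 'ee_rot': array([ 0.70063668,  0.09306127,  0.70110784, -0.09431667]), 'contact_force': array([ 0.09897504, -0.27451351, -0.47595381]), 'torque': array([-0.04354293, -0.03166086, -0.0088793 ]), 'width': 0.0919236634156902} 0.0187
scene [[0.501, -0.588, 0.635, -0.145], [-0.865, -0.341, 0.368, -0.428], [-0.0, -0.734, -0.68, 0.81], [0.0, 0.0, 0.0, 1.0]] 446.9307852192308 274.37288957295067 208.28099828603803
stand 0.77 [223, 161, 364, 236] [ 0.615 -0.08   0.015] 0.81
tall_carrier 0.91 [151, 165, 188, 223] [0.442 0.213 0.083] 0.81
short_carrier 0.9 [342, 246, 363, 303] [ 0.438 -0.267  0.089] 0.81
tape_roll 0.63 [207, 240, 248, 276] [0.39  0.008 0.023] 0.81
tape_roll 0.28 [157, 165, 189, 226] [0.443 0.212 0.082] 0.81
waste_beaker 0.92 [367, 229, 402, 268] [ 0.589 -0.298  0.048] 0.81
top [[0.014, -0.999, 0.038, 0.471], [-1.0, -0.014, -0.006, -0.024], [0.007, -0.038, -0.999, 1.266], [0.0, 0.0, 0.0, 1.0]] 483.81124990805654 279.25303523888516 211.7302988483808
stand 0.88 [209, 161, 357, 215] [ 0.587 -0.038  0.015] 1.266
tall_carrier 0.75 [163, 226, 185, 250] [0.45  0.218 0.121] 1.266
short_carrier 0.74 [357, 224, 382, 250] [ 0.461 -0.254  0.09 ] 1.266
tape_roll 0.75 [243, 240, 280, 279] [0.397 0.013 0.024] 1.266
waste_beaker 0.31 [358, 222, 382, 252] [ 0.461 -0.254  0.09 ] 1.266
```

View pics/scene0.png

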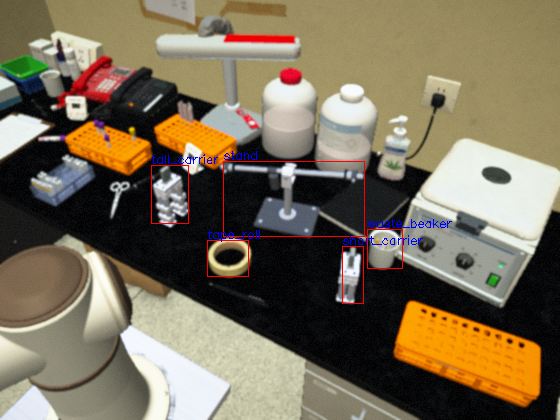

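View pics/top0.png

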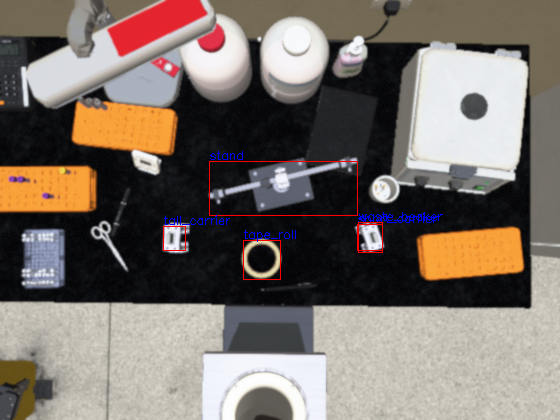

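The tall carrier sits at left (top view about 174,238) and the short one at right (370,238). The bar runs from (215,195) to (355,163) with its left end nearer the robot. The tape roll and beaker are clear of the hanging places. Next I fit poses from depth.

```bash
python3 - <<'E'
from h import *
for n in ("top","scene"):
    z=np.load(n+".npz"); P=z["p"]; F=z["f"]; print(n)
    q=P.reshape(-1,3)
    def sel(x0,x1,y0,y1,z0,z1):
        return q[(q[:,0]>x0)&(q[:,0]<x1)&(q[:,1]>y0)&(q[:,1]<y1)&(q[:,2]>z0)&(q[:,2]<z1)]
    def rect(m):
        return cv2.minAreaRect((m[:,:2]*1000).astype(np.float32))
    b=sel(.49,.66,-.17,.12,.006,.018); print("base",len(b),rect(b),b[:,2].mean())
    t=sel(.40,.50,.16,.27,.05,.2); print("tall",len(t),t[:,2].max()); 
    for a,bb in ((.08,.13),(.13,.17)):
        m=t[(t[:,2]>a)&(t[:,2]<bb)]; print(a,len(m),rect(m) if len(m)>4 else 0,m.mean(0) if len(m) else 0)
    s=sel(.40,.51,-.31,-.21,.04,.2); print("short",len(s),s[:,2].max())
    for a,bb in ((.06,.098),(.1,.14)):
        m=s[(s[:,2]>a)&(s[:,2]<bb)]; print(a,len(m),rect(m) if len(m)>4 else 0,m.mean(0) if len(m) else 0)
    bar=sel(.48,.68,-.23,.18,.10,.22)
    for y in np.arange(-.22,.18,.02):
        m=bar[(bar[:,1]>y)&(bar[:,1]<y+.02)]
        if len(m): print(round(y+.01,3),len(m),np.median(m,0).round(4),m.min(0).round(3),m.max(0).round(3))
E
```

```text
top
base 1981 ((573.9196166992188, -26.2452392578125), (167.46697998046875, 289.7489318847656), 0.868141770362854) 0.011953187059402928
tall 527 0.16376128865301576
0.08 374 ((452.0776672363281, 222.4896240234375), (36.9986686706543, 62.936058044433594), 87.85391998291016) [0.45124985 0.21906684 0.1179785 ]
0.13 72 ((450.085205078125, 222.5269012451172), (22.967741012573242, 10.76820182800293), 0.6542935967445374) [0.45085568 0.22111314 0.15337107]
short 416 0.13406260658409397
0.06 336 ((459.0114440917969, -258.93890380859375), (61.29891586303711, 37.38005828857422), 18.861385345458984) [ 0.45839147 -0.25568463  0.08839216]
0.1 67 ((458.64678955078125, -258.2402038574219), (23.72049331665039, 9.836798667907715), 17.315858840942383) [ 0.45859703 -0.25704148  0.12338611]
-0.21 5 [ 0.6318 -0.2017  0.1833] [ 0.627 -0.202  0.183] [ 0.636 -0.201  0.185]
-0.19 84 [ 0.6278 -0.1873  0.184 ] [ 0.609 -0.2    0.176] [ 0.641 -0.18   0.193]
-0.17 81 [ 0.6251 -0.1704  0.1834] [ 0.612 -0.18   0.173] [ 0.639 -0.161  0.191]
-0.15 49 [ 0.6205 -0.1508  0.1762] [ 0.613 -0.16   0.166] [ 0.628 -0.141  0.1
[... 2545 characters left out ...]
6 -0.06   0.1  ] [ 0.617 -0.04   0.168]
-0.03 124 [ 0.584  -0.0344  0.1593] [ 0.567 -0.04   0.1  ] [ 0.616 -0.02   0.169]
-0.01 174 [ 0.5791 -0.01    0.1331] [ 0.571 -0.019  0.101] [ 0.591 -0.     0.16 ]
0.01 72 [0.5769 0.0057 0.15  ] [0.572 0.    0.103] [0.588 0.02  0.159]
0.03 40 [0.5736 0.031  0.1488] [0.568 0.021 0.141] [0.58  0.04  0.154]
0.05 39 [0.5687 0.0507 0.1461] [0.563 0.041 0.137] [0.576 0.059 0.151]
0.07 36 [0.5646 0.0703 0.1429] [0.559 0.06  0.137] [0.571 0.079 0.148]
0.09 74 [0.5574 0.0916 0.1406] [0.547 0.08  0.125] [0.573 0.1   0.151]
0.11 80 [0.5501 0.1091 0.1407] [0.535 0.101 0.125] [0.567 0.119 0.149]
0.13 15 [0.5488 0.1262 0.1363] [0.547 0.123 0.129] [0.553 0.13  0.14 ]
```

```bash
cat >> h.py <<'E'
from scipy.spatial.transform import Rotation as R
def st():
    s=r.state(); w,x,y,z=s["ee_rot"]; return s, R.from_quat([x,y,z,w])
def rel(xyz,yaw,flip=None):
    """shift/turn in tool axes to bring the TCP to xyz, tool x down, tool y along bar-like yaw"""
    s,Rc=st(); best=None
    for f in (1,-1):
        y=f*np.array([-np.sin(yaw),np.cos(yaw),0]); x=np.array([0,0,-1.]); 
        Rt=R.from_matrix(np.stack([x,y,np.cross(x,y)],1)); d=(Rc.inv()*Rt).as_rotvec()
        if best is None or np.linalg.norm(d)<np.linalg.norm(best): best=d
    sh=Rc.inv().apply(np.array(xyz)-s["ee_pos"])
    print("shift",sh.round(4),"turn",best.round(4),"| t",round(s["time_s"],2),"pos",s["ee_pos"].round(4),"F",np.array(s["contact_force"]).round(2),"w",round(s["width"],4),"q6",s["joint_pos"].round(2)[5])
def ax():
    _,Rc=st(); print("tool axes (cols x,y,z in world)\n",Rc.as_matrix().round(3))
E
python3 -c "
from h import *
ax(); rel([.4505,.2215,.24],-.02)"
```

```text
tool axes (cols x,y,z in world)
 [[-0.     0.263  0.965]
 [-0.     0.965 -0.263]
 [-1.    -0.    -0.   ]]
shift [-0.0254 -0.2429  0.3765] turn [-0.2458 -0.      0.    ] | t 0.6 pos [0.1511 0.5548 0.2146] F [ 0.42  0.13 -0.31] w 0.0923 q6 -0.21
```

Request:
{"fn": "play_rows", "kwargs": {"steps": [[-0.025,-0.243,0.3765,-0.246,0,0,0.5],[-0.025,-0.243,0.3765,-0.246,0,0,0.5],[-0.025,-0.243,0.3765,-0.246,0,0,0.5],[-0.025,-0.243,0.3765,-0.246,0,0,0.5],[-0.025,-0.243,0.3765,-0.246,0,0,0.5],[-0.025,-0.243,0.3765,-0.246,0,0,0.5],[-0.025,-0.243,0.3765,-0.246,0,0,0.5],[-0.025,-0.243,0.3765,-0.246,0,0,0.5]], "newtons": 25}}

```text
time_s: 1.6
ee_pos: [0.4525, 0.2189, 0.24]
ee_rot: [0.707, 0.008, 0.707, -0.009]
contact_force: [-0.2, -0.7, -0.4]
width: 0.0461
```

```bash
python3 - <<'E'
from h import *
rel([.4505,.2215,.13],-.02)
c=viewer.capture("wrist"); save(c,"w1"); P=cloud(c); q=P.reshape(-1,3)
for a,bb in ((.08,.13),(.135,.17)):
    m=q[(abs(q[:,0]-.45)<.06)&(abs(q[:,1]-.22)<.06)&(q[:,2]>a)&(q[:,2]<bb)]
    print(len(m)); 
    if len(m)>4: print(cv2.minAreaRect((m[:,:2]*1000).astype(np.float32)),m.mean(0),m.max(0))
print(np.array(c["extrinsics"]).round(3).tolist())
E
```

```text
shift [ 0.11    0.0026 -0.0022] turn [-0.0042  0.001   0.0002] | t 1.6 pos [0.4525 0.2189 0.24  ] F [-0.18 -0.71 -0.44] w 0.0461 q6 -1.34
2355
((447.65716552734375, 224.46365356445312), (35.91151809692383, 62.957611083984375), 88.60346984863281) [0.4436906  0.22436663 0.11867438] [0.47936115 0.24292054 0.12990475]
445
((449.00189208984375, 224.30918884277344), (9.757737159729004, 24.211044311523438), 88.7141342163086) [0.44686293 0.22415944 0.15692292] [0.46109298 0.22941181 0.16114547]
[[0.024, 0.967, 0.254, 0.381], [1.0, -0.023, -0.006, 0.222], [0.001, 0.254, -0.967, 0.41], [0.0, 0.0, 0.0, 1.0]]
```

View pics/w1.png

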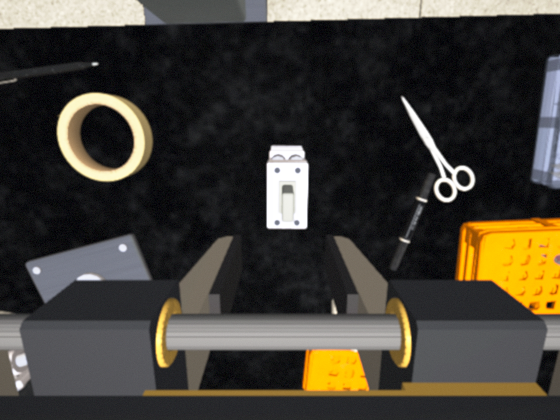

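Wrist view: the fin is at about (287,202), midway between the open fingers, with nothing in the way. Descending and gripping.

Request:
{"fn": "play_rows", "kwargs": {"steps": [[0.03,0.004,-0.0025,-0.004,0,0,0.5],[0.07,0.004,-0.0025,-0.004,0,0,0.5],[0.1,0.004,-0.0025,-0.004,0,0,0.5],[0.11,0.004,-0.0025,-0.004,0,0,0.5],[0.11,0.004,-0.0025,-0.004,0,0,0.5],[0.11,0.004,-0.0025,-0.004,0,0,0],[0.11,0.004,-0.0025,-0.004,0,0,0],[0.11,0.004,-0.0025,-0.004,0,0,0]]}}

```text
time_s: 2.65
ee_pos: [0.4486, 0.2256, 0.1303]
ee_rot: [0.708, 0.006, 0.707, -0.006]
contact_force: [-0.8, 0.2, -0.5]
width: 0.018
```

Request:
{"fn": "play_rows", "kwargs": {"steps": [[0,0,0,0,0,0,0],[0,0,0,0,0,0,0],[0,0,0,0,0,0,0]]}}

```text
time_s: 3.02
ee_pos: [0.4482, 0.2254, 0.1298]
ee_rot: [0.707, 0.006, 0.707, -0.006]
contact_force: [-0.3, -0.8, 2.7]
width: 0.0096
```

Request:
{"fn": "play_rows", "kwargs": {"steps": [[-0.01,0,0,0,0,0,0],[-0.05,0,0,0,0,0,0],[-0.1,0,0,0,0,0,0],[-0.15,0,0,0,0,0,0],[-0.2,0,0,0,0,0,0],[-0.215,0,0,0,0,0,0],[-0.215,0,0,0,0,0,0],[-0.215,0,0,0,0,0,0]], "newtons": 40}}

```text
time_s: 4.03
ee_pos: [0.4471, 0.2252, 0.3418]
ee_rot: [0.705, 0.005, 0.709, -0.006]
contact_force: [0.1, -1.0, -2.4]
width: 0.0097
```

```bash
python3 -c "
from h import *
ax(); rel([.612,-.118,.345],.247)"
```

```text
tool axes (cols x,y,z in world)
 [[-0.005  0.016  1.   ]
 [-0.001  1.    -0.016]
 [-1.    -0.001 -0.005]]
shift [-0.0036 -0.3406  0.1703] turn [-0.2628 -0.0048  0.0005] | t 4.03 pos [0.4471 0.2252 0.3418] F [ 0.06 -0.99 -2.44] w 0.0097 q6 -1.33
```

Request:
{"fn": "play_rows", "kwargs": {"steps": [[-0.003,-0.04,0.02,-0.03,0,0,0],[-0.003,-0.09,0.045,-0.07,0,0,0],[-0.003,-0.14,0.07,-0.11,0,0,0],[-0.003,-0.19,0.095,-0.15,0,0,0],[-0.003,-0.24,0.12,-0.19,0,0,0],[-0.003,-0.29,0.145,-0.23,-0.005,0,0],[-0.003,-0.325,0.163,-0.255,-0.005,0,0],[-0.003,-0.3405,0.17,-0.263,-0.005,0,0]]}}

```text
time_s: 5.03
ee_pos: [0.6123, -0.1193, 0.3443]
ee_rot: [0.702, -0.086, 0.702, 0.087]
contact_force: [-0.5, 0.2, -2.5]
width: 0.0099
```

Request:
{"fn": "play_rows", "kwargs": {"steps": [[0,0,0,0,0,0,0],[0,0,0,0,0,0,0],[0,0,0,0,0,0,0]]}}

```text
time_s: 5.4
ee_pos: [0.6125, -0.1163, 0.348]
ee_rot: [0.704, -0.088, 0.7, 0.088]
contact_force: [-0.2, 0.2, -2.6]
width: 0.0097
```

```bash
python3 - <<'E'
from h import *
ax(); rel([.612,-.118,.345],.247)
W=[]
for n in ("scene","top","wrist"):
    c=viewer.capture(n); save(c,"a_"+n); P=cloud(c); np.savez(f"a_{n}.npz",p=P,f=c["frame"]); W.append(cv2.cvtColor(c["frame"],cv2.COLOR_RGB2BGR))
    if n=="scene": print(nets.recognise(c,"tall_carrier")[:1])
cv2.imwrite("pics/a1.png",np.hstack([W[0][80:280,180:460],W[1][80:280,180:460]]).repeat(1,0)); 
cv2.imwrite("pics/a2.png",cv2.resize(np.vstack([W[0][60:260,200:440],W[2][100:300,160:400]]),None,fx=1.5,fy=1.5))
E
```

```text
tool axes (cols x,y,z in world)
 [[ 0.005 -0.246  0.969]
 [ 0.001  0.969  0.246]
 [-1.    -0.001  0.005]]
shift [ 0.003  -0.0016 -0.0009] turn [0.0017 0.0053 0.0007] | t 5.4 pos [ 0.6125 -0.1163  0.348 ] F [-0.19  0.22 -2.63] w 0.0097 q6 -2.2
[{'bbox': [312.5, 87.0, 340.1, 163.3], 'conf': 0.7}]
```

View pics/a2.png

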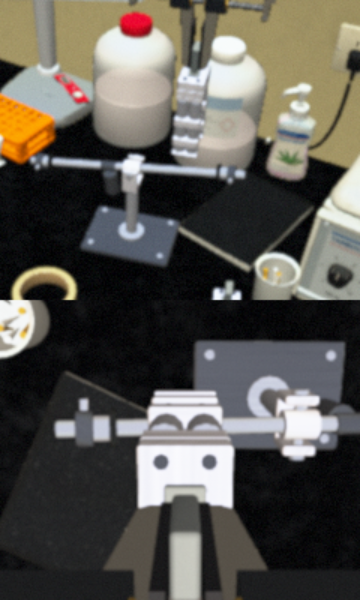

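The crops show the carrier held above the right arm, between the fork and the right stop. In the wrist view the bar passes beneath it. Now the cross-bar offset from the clouds.

```bash
python3 - <<'E'
from h import *
yaw=.247; ex=np.array([np.cos(yaw),np.sin(yaw)]); ey=np.array([-np.sin(yaw),np.cos(yaw)]); mid=np.array([.592,-.0365])
for n in ("scene","top","wrist"):
    P=np.load(f"a_{n}.npz")["p"].reshape(-1,3); 
    b=np.c_[(P[:,:2]-mid)@ex,(P[:,:2]-mid)@ey,P[:,2]]; print(n)
    for y0,y1 in ((-.17,-.125),(-.125,-.1),(-.07,-.045),(-.045,-.025),(.06,.08)):
        m=b[(abs(b[:,0])<.015)&(b[:,1]>y0)&(b[:,1]<y1)&(b[:,2]>.12)&(b[:,2]<.2)]
        if len(m)>5: print(" bar",y0,len(m),"x 2-98%",np.percentile(m[:,0],[2,50,98]).round(4),"ztop",np.percentile(m[:,2],[50,95]).round(4))
    # stop faces
    m=b[(abs(b[:,0])<.02)&(abs(b[:,0])>.0085)&(abs(b[:,1])>.09)&(abs(b[:,1])<.175)&(b[:,2]<.21)&(b[:,2]>.1)]
    for sg in (-1,1):
        k=m[m[:,1]*sg>0]; 
        if len(k)>5: print(" stop",sg,len(k),np.percentile(k[:,1]*sg,[1,5,20,50,95]).round(4))
    h=b[(abs(b[:,0])<.06)&(abs(b[:,1]+.085)<.04)&(b[:,2]>.205)&(b[:,2]<.345)]
    if len(h)>5:
      for z0,z1 in ((.21,.25),(.25,.29),(.29,.32),(.32,.335)):
        m=h[(h[:,2]>z0)&(h[:,2]<z1)]
        if len(m)>5: print(" car",z0,len(m),"x",np.percentile(m[:,0],[1,50,99]).round(4),"y",np.percentile(m[:,1],[1,50,99]).round(4), "z",np.percentile(m[:,2],[5,50,99]).round(4))
E
```

```text
scene
 bar -0.17 164 x 2-98% [-0.0142 -0.006   0.0041] ztop [0.1815 0.1894]
 bar -0.125 57 x 2-98% [-0.0075 -0.0035  0.0031] ztop [0.1743 0.1776]
 bar -0.07 54 x 2-98% [-0.0059 -0.0032  0.0026] ztop [0.1665 0.171 ]
 bar -0.045 41 x 2-98% [-0.0064 -0.0028  0.004 ] ztop [0.1641 0.1668]
 bar 0.06 36 x 2-98% [-0.0063 -0.0013  0.0057] ztop [0.1491 0.153 ]
 stop -1 59 [0.1329 0.134  0.1368 0.1501 0.1608]
 stop 1 40 [0.1315 0.1329 0.1342 0.1503 0.1591]
 car 0.21 256 x [-0.0339 -0.0293  0.0284] y [-0.1029 -0.0885 -0.0673] z [0.2208 0.2368 0.2495]
 car 0.25 313 x [-0.0345 -0.0281  0.0333] y [-0.1028 -0.0891 -0.0677] z [0.2523 0.2746 0.2894]
 car 0.29 240 x [-0.0307 -0.0267  0.0256] y [-0.1026 -0.0879 -0.0681] z [0.2918 0.3057 0.3196]
 car 0.32 132 x [-0.0297 -0.0265  0.0282] y [-0.1029 -0.0876 -0.0669] z [0.3207 0.328  0.3348]
top
 bar -0.17 60 x 2-98% [-0.0131 -0.0071 -0.0011] ztop [0.1818 0.1879]
 bar -0.07 54 x 2-98% [-0.0053 -0.0004  0.0044] ztop [0.1679 0.173 ]
 bar -0.045 23 x 2-98% [-0.0052 -0.0014  0.0034] ztop [0.1659 0.1684]
 bar 0.06 43 x 2-98% [-0.0044  0.0004  0.0061] ztop [0.150
[... 617 characters left out ...]
1767 0.1784]
 bar -0.07 90 x 2-98% [-0.0068 -0.0023  0.004 ] ztop [0.1673 0.1692]
 bar -0.045 190 x 2-98% [-0.0066 -0.0019  0.0044] ztop [0.1652 0.1676]
 bar 0.06 174 x 2-98% [-0.0063 -0.0014  0.005 ] ztop [0.151  0.1531]
 stop -1 214 [0.1285 0.1295 0.1325 0.147  0.1548]
 stop 1 259 [0.1359 0.1364 0.1376 0.1531 0.1626]
 car 0.21 334 x [-0.0336 -0.0327 -0.0308] y [-0.0989 -0.0818 -0.064 ] z [0.2209 0.2453 0.2488]
 car 0.25 569 x [-0.0337 -0.0311 -0.0239] y [-0.0993 -0.0818 -0.0637] z [0.2697 0.2808 0.2895]
 car 0.29 526 x [-0.0309 -0.0284 -0.0268] y [-0.0982 -0.0815 -0.0649] z [0.2928 0.3085 0.3195]
 car 0.32 333 x [-0.0285 -0.0281 -0.0278] y [-0.0989 -0.0812 -0.0644] z [0.3214 0.3279 0.3349]
```

```bash
python3 - <<'E'
from h import *
P=np.load("scene.npz")["p"].reshape(-1,3); m=P[(abs(P[:,0]-.45)<.05)&(abs(P[:,1]-.2215)<.03)]
yaw=.247; ex=np.array([np.cos(yaw),np.sin(yaw)]); mid=np.array([.592,-.0365])
Q=np.load("a_scene.npz")["p"].reshape(-1,3); y=(Q[:,:2]-mid)@np.array([-np.sin(yaw),np.cos(yaw)]); k=(abs(y+.085)<.025)
Q=Q[k]; bx=(Q[:,:2]-mid)@ex; kk=abs(bx)<.05; Q=Q[kk]; bx=bx[kk]
for z in np.arange(.01,.16,.01):
    a=m[(m[:,2]>z)&(m[:,2]<z+.01)]; zz=z+.218; b=bx[(Q[:,2]>zz)&(Q[:,2]<zz+.01)]
    print(round(z,3),len(a),np.percentile(a[:,0],[2,30,98]).round(4) if len(a) else 0,len(b),np.percentile(b,[2,30,98]).round(4) if len(b) else 0)
E
```

```text
0.01 41 [0.4178 0.4248 0.4784] 47 [-0.0326 -0.0308  0.022 ]
0.02 111 [0.4161 0.4205 0.4833] 90 [-0.0338 -0.0316  0.0277]
0.03 83 [0.417  0.4234 0.4812] 80 [-0.0326 -0.0284  0.0266]
0.04 39 [0.4191 0.423  0.478 ] 55 [-0.0308 -0.0287  0.0236]
0.05 88 [0.4162 0.4209 0.4855] 81 [-0.0344 -0.0321  0.0269]
0.06 118 [0.4161 0.4217 0.4827] 113 [-0.034  -0.0302  0.0311]
0.07 65 [0.4194 0.4231 0.4807] 72 [-0.0305 -0.0282  0.0236]
0.08 55 [0.4187 0.4221 0.4748] 81 [-0.0309 -0.0283  0.0242]
0.09 78 [0.4198 0.4226 0.4791] 84 [-0.0288 -0.0271  0.0208]
0.1 76 [0.4209 0.4235 0.479 ] 81 [-0.0292 -0.0274  0.0199]
0.11 129 [0.4205 0.4273 0.4813] 126 [-0.0295 -0.0267  0.0275]
0.12 151 [0.4223 0.4369 0.4778] 139 [-0.0275 -0.0163  0.0215]
0.13 32 [0.4385 0.4425 0.4629] 78 [-0.0111 -0.009  -0.0044]
0.14 33 [0.4392 0.4436 0.4622] 81 [-0.0115 -0.0088 -0.005 ]
0.15 42 [0.4395 0.4436 0.4608] 104 [-0.0105 -0.0087  0.0093]
```

Request:
{"fn": "play_rows", "kwargs": {"steps": [[0.03,0,-0.0007,0.008,0.005,0,0],[0.06,0,-0.0014,0.008,0.005,0,0],[0.09,0,-0.0014,0.008,0.005,0,0],[0.115,0,-0.0014,0.008,0.005,0,0],[0.13,0,-0.0014,0.008,0.005,0,0],[0.14,0,-0.0014,0.008,0.005,0,0],[0.145,0,-0.0014,0.008,0.005,0,0],[0.145,0,-0.0014,0.008,0.005,0,0]]}}

```text
time_s: 6.6
ee_pos: [0.6123, -0.118, 0.203]
ee_rot: [0.702, -0.085, 0.702, 0.084]
contact_force: [-0.6, -1.0, -1.4]
width: 0.0098
```

Request:
{"fn": "play_rows", "kwargs": {"steps": [[0,0,0,0,0,0,0],[0,0,0,0,0,0,0]]}}

```text
time_s: 6.85
ee_pos: [0.6124, -0.1181, 0.2033]
ee_rot: [0.702, -0.085, 0.702, 0.084]
contact_force: [0.7, 0.0, -2.8]
width: 0.0099
```

```bash
cat > look.py <<'E'
from h import *
import sys
tag=sys.argv[1]; yaw=.24; ex=np.array([np.cos(yaw),np.sin(yaw)]); ey=np.array([-np.sin(yaw),np.cos(yaw)]); mid=np.array([.592,-.0365])
s,Rc=st(); p=s["ee_pos"]; print("t",s["time_s"],"pos",p.round(4),"bar xy",((p[:2]-mid)@ex).round(4),((p[:2]-mid)@ey).round(4),"F world",np.array(s["contact_force"]).round(2),"F along bar(+left)",round(float(np.array(s["contact_force"])[:2]@ey),2),"w",round(s["width"],4))
W=[]
for n in ("scene","wrist"):
    c=viewer.capture(n); P=cloud(c); W.append(cv2.cvtColor(c["frame"],cv2.COLOR_RGB2BGR)); P=P.reshape(-1,3)
    b=np.c_[(P[:,:2]-mid)@ex,(P[:,:2]-mid)@ey,P[:,2]]
    m=b[(abs(b[:,0])<.009)&(abs(b[:,1])<.125)&(abs(b[:,1])>.03)&(b[:,2]>.11)&(b[:,2]<.21)]
    L=[]
    for y in np.arange(-.12,.12,.01):
        k=m[(m[:,1]>y)&(m[:,1]<y+.01)]
        if len(k)>6: L.append((round(y+.005,3),np.percentile(k[:,2],90).round(4),np.percentile(k[:,0],[5,95]).mean().round(4)))
    print(n,L)
cv2.imwrite(f"pics/{tag}.png",cv2.resize(np.vstack([W[0][60:260,200:440],W[1][100:300,160:400]]),None,fx=1.5,fy=1.5))
E
python3 look.py b1
```

```text
t 6.85 pos [ 0.6124 -0.1181  0.2033] bar xy 0.0004 -0.0841 F world [ 0.72  0.01 -2.84] F along bar(+left) -0.16 w 0.0099
scene [(np.float64(-0.115), np.float64(0.1779), np.float64(-0.0019)), (np.float64(-0.105), np.float64(0.1942), np.float64(-0.0016)), (np.float64(-0.095), np.float64(0.2078), np.float64(-0.0029)), (np.float64(-0.085), np.float64(0.2078), np.float64(-0.0069)), (np.float64(-0.075), np.float64(0.2083), np.float64(-0.0023)), (np.float64(-0.065), np.float64(0.1931), np.float64(-0.0001)), (np.float64(-0.055), np.float64(0.169), np.float64(-0.0022)), (np.float64(-0.045), np.float64(0.168), np.float64(-0.0024)), (np.float64(-0.035), np.float64(0.1659), np.float64(-0.0015)), (np.float64(0.035), np.float64(0.1575), np.float64(-0.0038)), (np.float64(0.045), np.float64(0.1572), np.float64(-0.0025)), (np.float64(0.055), np.float64(0.1544), np.float64(-0.0024)), (np.float64(0.065), np.float64(0.1518), np.float64(-0.0019)), (np.float64(0.075), np.float64(0.1511), np.float64(-0.0008)), (np.float64(0.085), np.float64(0.1492), np.float64(-0.0009)), (np.float64(0.095), np.float64(0.14
[... 578 characters left out ...]
oat64(-0.0012)), (np.float64(-0.045), np.float64(0.1684), np.float64(-0.0013)), (np.float64(-0.035), np.float64(0.1667), np.float64(-0.0013)), (np.float64(0.035), np.float64(0.1588), np.float64(-0.0019)), (np.float64(0.045), np.float64(0.1577), np.float64(-0.0017)), (np.float64(0.055), np.float64(0.1562), np.float64(-0.0019)), (np.float64(0.065), np.float64(0.1531), np.float64(-0.0014)), (np.float64(0.075), np.float64(0.1517), np.float64(-0.0015)), (np.float64(0.085), np.float64(0.1503), np.float64(-0.0015)), (np.float64(0.095), np.float64(0.1488), np.float64(-0.0016)), (np.float64(0.105), np.float64(0.1477), np.float64(-0.0014)), (np.float64(0.115), np.float64(0.1464), np.float64(-0.0016))]
```

View pics/b1.png

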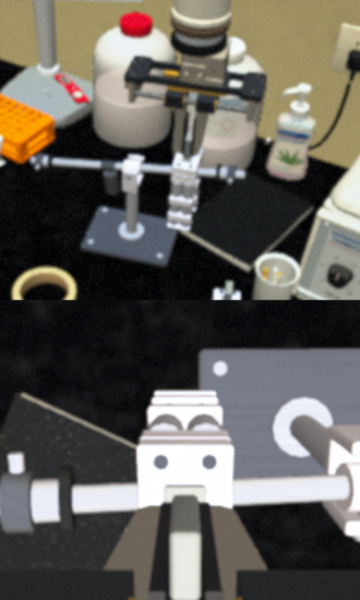

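The saddle is over the bar and the bar is undisturbed. The stop disc is at about (65,495) in the wrist crop, still clear of the carrier. Sliding outward.

Request:
{"fn": "play_rows", "kwargs": {"steps": [[0,-0.006,0,0,0,0,0],[0,-0.012,0,0,0,0,0],[0,-0.017,0,0,0,0,0],[0,-0.02,0,0,0,0,0],[0,-0.02,0,0,0,0,0],[0,-0.02,0,0,0,0,0]]}}

```text
time_s: 7.7
ee_pos: [0.6168, -0.1373, 0.2026]
ee_rot: [0.702, -0.085, 0.702, 0.084]
contact_force: [0.8, -0.3, -2.1]
width: 0.0096
```

Request:
{"fn": "play_rows", "kwargs": {"steps": [[0,-0.001,0,0,0,0,0],[0,-0.002,0,0,0,0,0],[0,-0.003,0,0,0,0,0],[0,-0.003,0,0,0,0,0],[0,-0.003,0,0,0,0,0]]}}

```text
time_s: 8.32
ee_pos: [0.6175, -0.1403, 0.2026]
ee_rot: [0.702, -0.085, 0.702, 0.084]
contact_force: [0.7, -0.7, -1.8]
width: 0.0098
```

Request:
{"fn": "play_rows", "kwargs": {"steps": [[0,-0.001,0,0,0,0,0],[0,-0.0015,0,0,0,0,0],[0,-0.0015,0,0,0,0,0],[0,-0.0015,0,0,0,0,0]]}}

```text
time_s: 8.82
ee_pos: [0.6178, -0.1418, 0.2026]
ee_rot: [0.702, -0.085, 0.702, 0.084]
contact_force: [0.4, -1.3, -2.0]
width: 0.0091
```

Request:
{"fn": "play_rows", "kwargs": {"steps": [[0,-0.0005,0,0,0,0,0],[0,-0.001,0,0,0,0,0],[0,-0.001,0,0,0,0,0]]}}

```text
time_s: 9.2
ee_pos: [0.6181, -0.1428, 0.2026]
ee_rot: [0.702, -0.085, 0.702, 0.084]
contact_force: [-0.2, 0.7, -2.7]
width: 0.0098
```

Request:
{"fn": "play_rows", "kwargs": {"steps": [[0,-0.0005,0,0,0,0,0],[0,-0.001,0,0,0,0,0],[0,-0.001,0,0,0,0,0]]}}

```text
time_s: 9.57
ee_pos: [0.6183, -0.1437, 0.2026]
ee_rot: [0.702, -0.085, 0.702, 0.084]
contact_force: [0.1, -0.4, -1.7]
width: 0.0098
```

Request:
{"fn": "play_rows", "kwargs": {"steps": [[0,-0.0005,0,0,0,0,0],[0,-0.001,0,0,0,0,0],[0,-0.001,0,0,0,0,0]]}}

```text
time_s: 9.95
ee_pos: [0.6186, -0.1447, 0.2026]
ee_rot: [0.702, -0.085, 0.702, 0.084]
contact_force: [-0.2, 0.4, -2.6]
width: 0.0095
```

Request:
{"fn": "play_rows", "kwargs": {"steps": [[0,-0.0005,0,0,0,0,0],[0,-0.001,0,0,0,0,0],[0,-0.001,0,0,0,0,0]]}}

```text
time_s: 10.32
ee_pos: [0.6187, -0.1453, 0.2024]
ee_rot: [0.702, -0.084, 0.702, 0.084]
contact_force: [-0.0, 1.7, -2.6]
width: 0.0099
```

```bash
python3 look.py b2 | cut -c1-400
```

```text
t 10.325 pos [ 0.6187 -0.1453  0.2024] bar xy 0.0001 -0.112 F world [-0.04  1.7  -2.57] F along bar(+left) 1.66 w 0.0099
scene [(np.float64(-0.115), np.float64(0.2082), np.float64(-0.0063)), (np.float64(-0.105), np.float64(0.2082), np.float64(-0.0033)), (np.float64(-0.095), np.float64(0.2028), np.float64(-0.0015)), (np.float64(-0.085), np.float64(0.1722), np.float64(-0.0022)), (np.float64(-0.075), np.float64(0.171), np.float64(-0.0008)), (np.float64(-0.065), np.float64(0.1707), np.float64(-0.0006)), (np.float64(-0.0
wrist [(np.float64(-0.115), np.float64(0.1992), np.float64(-0.0079)), (np.float64(-0.105), np.float64(0.2048), np.float64(-0.0077)), (np.float64(-0.095), np.float64(0.2049), np.float64(-0.0047)), (np.float64(-0.085), np.float64(0.1734), np.float64(-0.0012)), (np.float64(-0.075), np.float64(0.1721), np.float64(-0.0012)), (np.float64(-0.065), np.float64(0.1709), np.float64(-0.0013)), (np.float64(-0.
```

Request:
{"fn": "play_rows", "kwargs": {"steps": [[0,-0.0005,0,0,0,0,0],[0,-0.001,0,0,0,0,0],[0,-0.001,0,0,0,0,0]]}}

```text
time_s: 10.8
ee_pos: [0.6189, -0.1461, 0.2023]
ee_rot: [0.702, -0.084, 0.702, 0.085]
contact_force: [-0.2, 4.2, -2.1]
width: 0.01
```

Request:
{"fn": "play_rows", "kwargs": {"steps": [[0,-0.0005,0,0,0,0,0],[0,-0.0005,0,0,0,0,0],[0,-0.0005,0,0,0,0,0]]}}

```text
time_s: 11.18
ee_pos: [0.619, -0.1465, 0.2023]
ee_rot: [0.702, -0.084, 0.702, 0.085]
contact_force: [-0.6, 4.8, -4.0]
width: 0.0093
```

Request:
{"fn": "play_rows", "kwargs": {"steps": [[0,-0.0005,0,0,0,0,0],[0,-0.0007,0,0,0,0,0],[0,-0.0007,0,0,0,0,0],[0,-0.0007,0,0,0,0,0]]}}

```text
time_s: 11.68
ee_pos: [0.619, -0.1468, 0.2021]
ee_rot: [0.702, -0.084, 0.702, 0.085]
contact_force: [-0.8, 5.9, -3.6]
width: 0.0097
```

Request:
{"fn": "play_rows", "kwargs": {"steps": [[0.004,-0.0006,0,0,0,0.02,0],[0.008,-0.0014,0,0,0,0.04,0],[0.0125,-0.0023,0,0,0,0.06,0],[0.0165,-0.0033,0,0,0,0.075,0],[0.0165,-0.0033,0,0,0,0.075,0]]}}

```text
time_s: 12.3
ee_pos: [0.62, -0.1508, 0.1856]
ee_rot: [0.698, -0.057, 0.705, 0.111]
contact_force: [-1.1, 5.3, -1.8]
width: 0.0101
```

```bash
ed -s look.py <<'E'
/cv2.imwrite/s/W\[0\]\[60:260,200:440\]/W[0][100:300,200:440]/
w
q
E
python3 look.py b3 | sed 's/np.float64//g'; python3 -c "
from h import *
ax()"
```

```text
t 12.3 pos [ 0.62   -0.1508  0.1856] bar xy 0.0001 -0.1176 F world [-1.14  5.32 -1.82] F along bar(+left) 5.44 w 0.0101
scene [((-0.115), (0.207), (-0.0058)), ((-0.105), (0.2063), (-0.0026)), ((-0.095), (0.1614), (-0.0018)), ((-0.085), (0.1617), (-0.0026)), ((-0.075), (0.1608), (-0.001)), ((-0.065), (0.1607), (-0.0015)), ((-0.055), (0.1611), (-0.0012)), ((-0.045), (0.162), (-0.0015)), ((-0.035), (0.1621), (-0.0015)), ((0.035), (0.1624), (-0.004)), ((0.045), (0.1619), (-0.0035)), ((0.055), (0.162), (-0.0004)), ((0.065), (0.1614), (-0.0021)), ((0.075), (0.1616), (-0.0008)), ((0.085), (0.1622), (-0.0018)), ((0.095), (0.1619), (-0.0015)), ((0.105), (0.1618), (-0.0017)), ((0.115), (0.1623), (-0.0025))]
wrist [((-0.115), (0.2008), (-0.0085)), ((-0.105), (0.1948), (-0.0073)), ((-0.095), (0.1777), (-0.0028)), ((-0.085), (0.1613), (-0.0013)), ((-0.075), (0.1615), (-0.0011)), ((-0.065), (0.1614), (-0.0013)), ((-0.055), (0.1616), (-0.0011)), ((-0.045), (0.1616), (-0.0014)), ((-0.035), (0.1615), (-0.0013)), ((0.035), (0.1633), (-0.0017)), ((0.045), (0.1636), (-0.0021)), ((0.055), (0.1632), (-0.002)), ((0.065), (0.1619), (-0.0013)), ((0.075), (0.1604), (-0.0015))]
tool axes (cols x,y,z in world)
 [[-0.018 -0.236  0.972]
 [ 0.073  0.969  0.237]
 [-0.997  0.076 -0.   ]]bash: ed: command not found
```

View pics/b3.png

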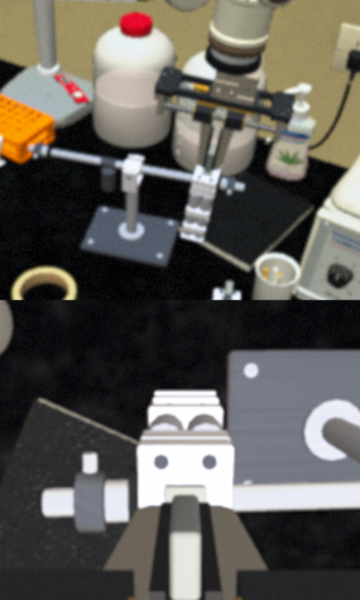

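Bar is level and the carrier is seated at the right stop, which is pressed at about 5 N. Next I lower it the rest of the way.

Request:
{"fn": "play_rows", "kwargs": {"steps": [[0.005,-0.0006,0,0,0,0.02,0],[0.01,-0.0012,0,0,0,0.04,0],[0.014,-0.0018,0,0,0,0.06,0],[0.018,-0.0024,0,0,0,0.075,0],[0.018,-0.0024,0,0,0,0.075,0],[0.018,-0.0024,0,0,0,0.075,0]]}}

```text
time_s: 13.15
ee_pos: [0.6204, -0.1522, 0.1681]
ee_rot: [0.694, -0.032, 0.706, 0.136]
contact_force: [-2.1, 4.6, -0.0]
width: 0.0098
```

```bash
python3 look.py b4 | sed 's/np.float64//g'; python3 -c "
from h import *
ax()"
```

```text
t 13.15 pos [ 0.6204 -0.1522  0.1681] bar xy 0.0001 -0.1191 F world [-2.06  4.57 -0.04] F along bar(+left) 4.93 w 0.0098
scene [((-0.115), (0.2061), (-0.0059)), ((-0.105), (0.1985), (-0.0021)), ((-0.095), (0.1493), (-0.0003)), ((-0.085), (0.1498), (-0.0012)), ((-0.075), (0.1506), (-0.001)), ((-0.065), (0.1523), (-0.0007)), ((-0.055), (0.1542), (-0.0006)), ((-0.045), (0.1562), (-0.0025)), ((-0.035), (0.1577), (-0.0022)), ((0.035), (0.1672), (-0.0033)), ((0.045), (0.1684), (-0.0039)), ((0.055), (0.1688), (-0.003)), ((0.065), (0.1713), (-0.0016)), ((0.075), (0.1727), (-0.0008)), ((0.085), (0.1741), (-0.0013)), ((0.095), (0.1748), (-0.0006)), ((0.105), (0.1769), (-0.0016)), ((0.115), (0.1782), (-0.0007))]
wrist [((-0.115), (0.1987), (-0.0004)), ((-0.105), (0.1795), (-0.0073)), ((-0.095), (0.1605), (-0.0018)), ((-0.085), (0.1494), (-0.0012)), ((-0.075), (0.1509), (-0.0012)), ((-0.065), (0.1523), (-0.0011)), ((-0.055), (0.1537), (-0.0012)), ((-0.045), (0.155), (-0.0011)), ((-0.035), (0.1566), (-0.0014)), ((0.035), (0.1683), (-0.0019)), ((0.045), (0.1698), (-0.0019)), ((0.055), (0.1701), (-0.002))]
tool axes (cols x,y,z in world)
 [[-0.035 -0.234  0.972]
 [ 0.144  0.961  0.237]
 [-0.989  0.148  0.   ]]
```

Request:
{"fn": "play_rows", "kwargs": {"steps": [[0,0.0004,0,0,0,0,0],[0,0.0008,0,0,0,0,0],[0,0.0008,0,0,0,0,0],[0,0.0008,0,0,0,0,0.15],[0,0.0008,0,0,0,0,0.25],[0,0.0008,0,0,0,0,0.3],[0,0.0008,0,0,0,0,0.3],[0,0.0008,0,0,0,0,0.3]]}}

```text
time_s: 14.25
ee_pos: [0.6202, -0.1513, 0.1681]
ee_rot: [0.694, -0.032, 0.706, 0.136]
contact_force: [0.9, 0.5, 0.3]
width: 0.0273
```

Request:
{"fn": "play_rows", "kwargs": {"steps": [[-0.005,0,0,0,0,0,0.3],[-0.02,0,0,0,0,0,0.3],[-0.04,0,0,0,0,0,0.3],[-0.07,0,0,0,0,0,0.3],[-0.1,0,0,0,0,0,0.3],[-0.12,0,0,0,0,0,0.3],[-0.12,0,0,0,0,0,0.3]]}}

```text
time_s: 15.12
ee_pos: [0.6256, -0.1695, 0.2904]
ee_rot: [0.696, -0.033, 0.705, 0.135]
contact_force: [0.2, 0.2, 0.2]
width: 0.0276
```

```bash
cat > post.py <<'E'
from h import *
import sys
yaw=.24; ex=np.array([np.cos(yaw),np.sin(yaw)]); ey=np.array([-np.sin(yaw),np.cos(yaw)]); mid=np.array([.5905,-.0365])
W=[]
for n in ("scene","top"):
    c=viewer.capture(n); P=cloud(c).reshape(-1,3); W.append(cv2.cvtColor(c["frame"],cv2.COLOR_RGB2BGR))
    b=np.c_[(P[:,:2]-mid)@ex,(P[:,:2]-mid)@ey,P[:,2]]
    m=b[(abs(b[:,0])<.009)&(abs(b[:,1])<.085)&(abs(b[:,1])>.055)&(b[:,2]>.11)&(b[:,2]<.2)]
    k=np.polyfit(m[:,1],m[:,2],1); print(n,"lean",k.round(4))
    for sg in (-1,1):
        h=b[(abs(b[:,0])<.04)&(abs(b[:,1]-sg*.115)<.04)&(b[:,2]>.168-.03*sg*0)&(b[:,2]<.25)&((abs(b[:,0])>.018)|(b[:,2]>.185+0*sg))]
        if len(h)>20: print(sg,len(h),"x",np.percentile(h[:,0],[2,98]).round(4),"y",np.percentile(h[:,1],[2,98]).round(4),"z",h[:,2].max().round(4))
s,_=st(); print(s["time_s"],s["ee_pos"].round(4),np.array(s["contact_force"]).round(2))
cv2.imwrite(f"pics/{sys.argv[1]}.png",cv2.resize(np.hstack([W[0][120:270,190:430],W[1][120:270,180:420]]),None,fx=1.6,fy=1.6))
E
python3 post.py c1; python3 -c "
from h import *
rel([.5,-.2,.33],.314)"
```

```text
scene lean [0.1515 0.1584]
-1 44 x [-0.0093  0.014 ] y [-0.1294 -0.1193] z 0.1988
1 58 x [-0.0098  0.0105] y [0.1299 0.1545] z 0.1942
top lean [0.1422 0.1582]
1 72 x [-0.0081  0.0124] y [0.1333 0.1549] z 0.1974
15.225 [ 0.6244 -0.1686  0.2869] [ 0.59  0.53 -0.62]
shift [-0.0428  0.0054 -0.1283] turn [-0.0747  0.0058 -0.149 ] | t 15.22 pos [ 0.6244 -0.1686  0.2869] F [ 0.59  0.53 -0.62] w 0.0277 q6 -2.31
```

View pics/c1.png

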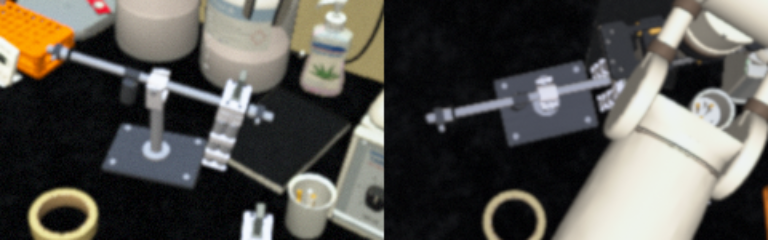

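Tall carrier hangs released against the right stop with the lean at about +0.15 (carrier at 232,110 in the left crop). The beaker and tape are untouched. Now the short carrier.

```bash
python3 -c "
from h import *
rel([.459,-.259,.23],.326)"
```

```text
shift [ 0.049  -0.0565 -0.1821] turn [-0.0867  0.0067 -0.149 ] | t 15.22 pos [ 0.6244 -0.1686  0.2869] F [ 0.59  0.53 -0.62] w 0.0277 q6 -2.31
```

Request:
{"fn": "play_rows", "kwargs": {"steps": [[0.005,-0.01,-0.04,-0.02,0,-0.03,0.5],[0.01,-0.02,-0.09,-0.045,0,-0.08,0.5],[0.025,-0.04,-0.14,-0.07,0.004,-0.12,0.5],[0.049,-0.0565,-0.182,-0.087,0.007,-0.149,0.5],[0.049,-0.0565,-0.182,-0.087,0.007,-0.149,0.5],[0.049,-0.0565,-0.182,-0.087,0.007,-0.149,0.5],[0.049,-0.0565,-0.182,-0.087,0.007,-0.149,0.5]]}}

```text
time_s: 16.1
ee_pos: [0.4605, -0.259, 0.231]
ee_rot: [0.698, -0.116, 0.697, 0.115]
contact_force: [0.8, -0.5, 0.0]
width: 0.0459
```

```bash
python3 - <<'E'
from h import *
c=viewer.capture("wrist"); save(c,"w2"); P=cloud(c); q=P.reshape(-1,3)
for a,bb in ((.05,.1),(.105,.14)):
    m=q[(abs(q[:,0]-.459)<.05)&(abs(q[:,1]+.259)<.05)&(q[:,2]>a)&(q[:,2]<bb)]
    print(len(m)); 
    if len(m)>4: print(cv2.minAreaRect((m[:,:2]*1000).astype(np.float32)),m.mean(0),m.max(0))
rel([.459,-.259,.0995],.326); ax()
E
```

```text
2090
((455.77978515625, -258.5412292480469), (61.90500259399414, 35.93800735473633), 18.48910903930664) [ 0.45254044 -0.25955432  0.08912629] [ 0.4900464  -0.23229089  0.09901035]
346
((456.49322509765625, -258.2781066894531), (23.66976547241211, 8.908614158630371), 18.22972869873047) [ 0.45488288 -0.25873988  0.12742058] [ 0.4685937  -0.2504323   0.13090694]
shift [ 0.1314  0.0005 -0.0014] turn [0.0016 0.0005 0.0011] | t 16.15 pos [ 0.4604 -0.2589  0.2309] F [-1.22 -0.86  0.15] w 0.0462 q6 -2.64
tool axes (cols x,y,z in world)
 [[ 0.001 -0.322  0.947]
 [-0.001  0.947  0.322]
 [-1.    -0.001  0.   ]]
```

Request:
{"fn": "play_rows", "kwargs": {"steps": [[0.04,0.0015,-0.003,0.005,0,0,0.5],[0.08,0.0015,-0.003,0.005,0,0,0.5],[0.115,0.0015,-0.003,0.005,0,0,0.5],[0.131,0.0015,-0.003,0.005,0,0,0.5],[0.131,0.0015,-0.003,0.005,0,0,0.4],[0.131,0.0015,-0.003,0.005,0,0,0],[0.131,0.0015,-0.003,0.005,0,0,0],[0.131,0.0015,-0.003,0.005,0,0,0]]}}

```text
time_s: 17.15
ee_pos: [0.4562, -0.2589, 0.0999]
ee_rot: [0.698, -0.114, 0.698, 0.113]
contact_force: [-0.0, -1.4, 0.4]
width: 0.01
```

Request:
{"fn": "play_rows", "kwargs": {"steps": [[0,0,0,0,0,0,0],[0,0,0,0,0,0,0],[0,0,0,0,0,0,0]]}}

```text
time_s: 17.52
ee_pos: [0.4562, -0.259, 0.0999]
ee_rot: [0.698, -0.114, 0.698, 0.113]
contact_force: [-0.1, -0.1, 5.1]
width: 0.0096
```

Request:
{"fn": "play_rows", "kwargs": {"steps": [[-0.01,0,0,0,0,0,0],[-0.04,0,-0.01,0,0,0,0],[-0.09,0,-0.02,0,0,0,0],[-0.14,0,-0.03,0,0,0,0],[-0.19,0,-0.03,0,0,0,0],[-0.24,0,-0.03,0,0,0,0],[-0.25,0,-0.03,0,0,0,0],[-0.25,0,-0.03,0,0,0,0]]}}

```text
time_s: 18.52
ee_pos: [0.4272, -0.2678, 0.3483]
ee_rot: [0.698, -0.113, 0.698, 0.113]
contact_force: [-0.5, -1.1, -1.5]
width: 0.0098
```

```bash
python3 -c "
from h import *
s=np.array([-np.sin(.24),np.cos(.24)]); t=np.array([.5905,-.0365])+.088*s; print(t); 
rel([t[0],t[1],.345],.24); rel([.48,.0,.345],.24); ax()"
```

```text
[0.56958217 0.04897774]
shift [0.0033 0.2555 0.2351] turn [ 0.0814 -0.0008 -0.0009] | t 18.52 pos [ 0.4272 -0.2678  0.3483] F [-0.52 -1.13 -1.45] w 0.0098 q6 -2.69
shift [0.0034 0.2374 0.1346] turn [ 0.0814 -0.0008 -0.0009] | t 18.52 pos [ 0.4272 -0.2678  0.3483] F [-0.52 -1.13 -1.45] w 0.0098 q6 -2.69
tool axes (cols x,y,z in world)
 [[-0.001 -0.316  0.949]
 [ 0.001  0.949  0.316]
 [-1.     0.001 -0.001]]
```

Request:
{"fn": "play_rows", "kwargs": {"steps": [[0.003,0.04,0.03,0.01,0,0,0],[0.003,0.08,0.065,0.025,0,0,0],[0.003,0.12,0.1,0.04,0,0,0],[0.003,0.16,0.14,0.055,0,0,0],[0.003,0.2,0.18,0.07,0,0,0],[0.003,0.235,0.215,0.08,0,0,0],[0.003,0.25,0.23,0.081,0,0,0],[0.003,0.2555,0.235,0.081,0,0,0]], "newtons": 40}}

```text
time_s: 19.52
ee_pos: [0.5688, 0.05, 0.3427]
ee_rot: [0.7, -0.085, 0.704, 0.086]
contact_force: [-0.2, -0.1, -0.4]
width: 0.0096
```

Request:
{"fn": "play_rows", "kwargs": {"steps": [[0,0,0,0,0,0,0],[0,0,0,0,0,0,0],[0,0,0,0,0,0,0]]}}

```text
time_s: 19.9
ee_pos: [0.5694, 0.0479, 0.3459]
ee_rot: [0.702, -0.084, 0.702, 0.084]
contact_force: [0.8, 0.3, -0.8]
width: 0.0099
```

```bash
python3 - <<'E'
from h import *
yaw=.24; ex=np.array([np.cos(yaw),np.sin(yaw)]); ey=np.array([-np.sin(yaw),np.cos(yaw)]); mid=np.array([.5905,-.0365])
ax(); s,_=st(); p=s["ee_pos"]; print("t",s["time_s"],p.round(4),"bar xy",((p[:2]-mid)@ex).round(4),((p[:2]-mid)@ey).round(4),np.array(s["contact_force"]).round(2))
D=np.load("scene.npz")["p"].reshape(-1,3); c0=np.array([.4562,-.259]); y0=.321
e0=np.array([np.cos(y0),np.sin(y0)]); f0=np.array([-np.sin(y0),np.cos(y0)])
d=np.c_[(D[:,:2]-c0)@e0,(D[:,:2]-c0)@f0,D[:,2]]
W=[]
for n in ("scene","wrist"):
    c=viewer.capture(n); P=cloud(c).reshape(-1,3); W.append(cv2.cvtColor(c["frame"],cv2.COLOR_RGB2BGR))
    b=np.c_[(P[:,:2]-mid)@ex,(P[:,:2]-mid)@ey,P[:,2]]; print(n)
    for y0,y1 in ((.055,.085),(.085,.11),(.11,.13)):
        m=b[(abs(b[:,0])<.011)&(b[:,1]>y0)&(b[:,1]<y1)&(b[:,2]>.12)&(b[:,2]<.19)]
        if len(m)>5: print(" bar",y0,len(m),"x",np.percentile(m[:,0],[3,97]).round(4),"ztop",np.percentile(m[:,2],[95]).round(4))
    m=b[(abs(b[:,0])<.02)&(abs(b[:,0])>.0085)&(b[:,1]>.11)&(b[:,1]<.17)&(b[:,2]<.21)&(b[:,2]>.12)]
    if len(m): print(" stop",len(m),np.percentile(m[:,1],[1,5,20]).round(4))
    zf=p[2]-.0999
    for z in np.arange(.01,.13,.02):
        o=[]
        for A,zz in ((b,z+zf),(d,z)):
            yc=.088 if A is b else 0
            k=A[(abs(A[:,0])<.05)&(abs(A[:,1]-yc)<.015)&(A[:,2]>zz)&(A[:,2]<zz+.02)]
            o.append((len(k),np.percentile(k[:,0],[2,20]).round(4) if len(k)>5 else 0))
        print("  car",round(z,2),o)
cv2.imwrite("pics/d1.png",cv2.resize(np.vstack([W[0][60:260,160:400],W[1][100:300,160:400]]),None,fx=1.5,fy=1.5))
E
```

```text
tool axes (cols x,y,z in world)
 [[-0.001 -0.237  0.972]
 [-0.     0.972  0.237]
 [-1.     0.    -0.001]]
t 19.9 [0.5694 0.0479 0.3459] bar xy -0.0004 0.087 [ 0.77  0.26 -0.8 ]
scene
 bar 0.055 62 x [-0.0048  0.0042] ztop [0.1743]
 bar 0.085 53 x [-0.0051  0.0056] ztop [0.1778]
 bar 0.11 44 x [-0.0044  0.0056] ztop [0.1834]
 stop 37 [0.1308 0.1318 0.1335]
  car 0.01 [(118, array([-0.0308, -0.0294])), (74, array([-0.0305, -0.0288]))]
  car 0.03 [(97, array([-0.0311, -0.0295])), (75, array([-0.0301, -0.0293]))]
  car 0.05 [(102, array([-0.0309, -0.0291])), (82, array([-0.0302, -0.029 ]))]
  car 0.07 [(141, array([-0.0302, -0.0287])), (184, array([-0.029 , -0.0276]))]
  car 0.09 [(144, array([-0.0265, -0.0158])), (183, array([-0.0269, -0.0171]))]
  car 0.11 [(131, array([-0.0119, -0.0099])), (68, array([-0.0111, -0.0097]))]
wrist
 bar 0.055 94 x [-0.0073  0.0034] ztop [0.1702]
 bar 0.11 141 x [-0.0054  0.0057] ztop [0.1812]
 stop 182 [0.1359 0.1367 0.1393]
  car 0.01 [(150, array([-0.0316, -0.0312])), (74, array([-0.0305, -0.0288]))]
  car 0.03 [(186, array([-0.0315, -0.0312])), (75, array([-0.0301, -0.0293]))]
  car 0.05 [(299, array([-0.0314, -0.0307])), (82, array([-0.0302, -0.029 ]))]
  car 0.07 [(721, array([-0.0297, -0.0295])), (184, array([-0.029 , -0.0276]))]
  car 0.09 [(2066, array([-0.0288, -0.0243])), (183, array([-0.0269, -0.0171]))]
  car 0.11 [(1733, array([-0.0116, -0.0105])), (68, array([-0.0111, -0.0097]))]
```

View pics/d1.png

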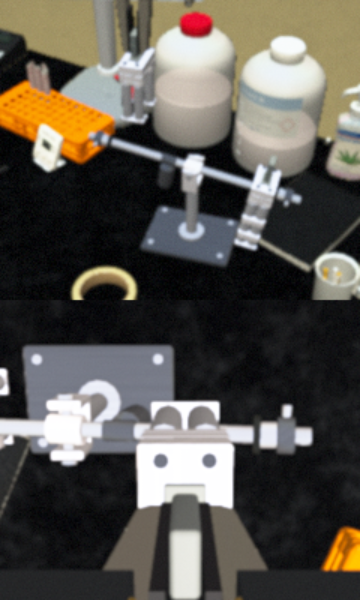

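Short carrier is above the left arm between the weight and the left stop (disc at 260,435 in the wrist crop). The cross-bar offset is under 1 mm. Lowering.

Request:
{"fn": "play_rows", "kwargs": {"steps": [[0.03,0,0,0,0,0,0],[0.06,0,0,0,0,0,0],[0.09,0,0,0,0,0,0],[0.115,0,0,0,0,0,0],[0.13,0,0,0,0,0,0],[0.138,0,0,0,0,0,0],[0.141,0,0,0,0,0,0],[0.141,0,0,0,0,0,0]]}}

```text
time_s: 21.0
ee_pos: [0.57, 0.0487, 0.2056]
ee_rot: [0.702, -0.085, 0.702, 0.085]
contact_force: [-0.9, -0.7, -1.1]
width: 0.0096
```

Request:
{"fn": "play_rows", "kwargs": {"steps": [[0,0.005,0,0,0,0,0],[0,0.01,0,0,0,0,0],[0,0.015,0,0,0,0,0],[0,0.02,0,0,0,0,0],[0,0.023,0,0,0,0,0],[0,0.023,0,0,0,0,0],[0,0.023,0,0,0,0,0]]}}

```text
time_s: 21.88
ee_pos: [0.5641, 0.071, 0.2049]
ee_rot: [0.702, -0.085, 0.702, 0.085]
contact_force: [-0.3, 0.6, -0.4]
width: 0.0097
```

```bash
sed -i 's/mid=np.array(\[.592,/mid=np.array([.5905,/; s/\[60:260,200:440\]/[80:280,160:400]/' look.py; python3 look.py e1 | sed 's/np.float64//g'
```

```text
t 21.875 pos [0.5641 0.071  0.2049] bar xy -0.0001 0.1107 F world [-0.34  0.6  -0.45] F along bar(+left) 0.67 w 0.0097
scene [((-0.115), (0.1788), (-0.0004)), ((-0.105), (0.1606), (-0.0003)), ((-0.095), (0.1473), (0.0001)), ((-0.085), (0.1484), (0.0005)), ((-0.075), (0.15), (-0.0006)), ((-0.065), (0.1522), (-0.0004)), ((-0.055), (0.1534), (-0.0001)), ((-0.045), (0.1556), (0.0003)), ((-0.035), (0.1568), (0.0004)), ((0.035), (0.168), (-0.0023)), ((0.045), (0.1692), (-0.0035)), ((0.055), (0.1704), (-0.0021)), ((0.065), (0.1726), (-0.0005)), ((0.075), (0.1732), (-0.0007)), ((0.085), (0.1772), (-0.0004)), ((0.095), (0.2006), (-0.0002)), ((0.105), (0.2079), (-0.0034)), ((0.115), (0.2094), (-0.0037))]
wrist [((-0.095), (0.1465), (-0.0015)), ((-0.085), (0.1478), (0.0003)), ((-0.075), (0.1494), (0.0001)), ((-0.065), (0.1512), (0.0004)), ((-0.055), (0.1525), (0.0002)), ((-0.045), (0.1542), (0.0001)), ((-0.035), (0.1556), (0.0002)), ((0.035), (0.1687), (-0.0005)), ((0.045), (0.1701), (-0.001)), ((0.055), (0.1698), (-0.0015)), ((0.065), (0.1715), (-0.0001)), ((0.075), (0.1731), (0.0)), ((0.085), (0.1746), (-0.0)), ((0.095), (0.1959), (-0.0028)), ((0.105), (0.2054), (-0.0075)), ((0.115), (0.1988), (-0.0084))]
```

Request:
{"fn": "play_rows", "kwargs": {"steps": [[0,0.001,0,0,0,0,0],[0,0.002,0,0,0,0,0],[0,0.002,0,0,0,0,0]]}}

```text
time_s: 22.35
ee_pos: [0.5636, 0.0731, 0.2049]
ee_rot: [0.702, -0.085, 0.702, 0.085]
contact_force: [0.4, -0.0, -0.7]
width: 0.0101
```

Request:
{"fn": "play_rows", "kwargs": {"steps": [[0,0.0005,0,0,0,0,0],[0,0.001,0,0,0,0,0],[0,0.001,0,0,0,0,0]]}}

```text
time_s: 22.72
ee_pos: [0.5634, 0.074, 0.2049]
ee_rot: [0.702, -0.085, 0.702, 0.085]
contact_force: [0.2, 1.0, -0.7]
width: 0.0099
```

Request:
{"fn": "play_rows", "kwargs": {"steps": [[0,0.0005,0,0,0,0,0],[0,0.001,0,0,0,0,0],[0,0.001,0,0,0,0,0]]}}

```text
time_s: 23.1
ee_pos: [0.5631, 0.0749, 0.2049]
ee_rot: [0.702, -0.085, 0.702, 0.085]
contact_force: [-0.4, -0.1, -0.9]
width: 0.0097
```

Request:
{"fn": "play_rows", "kwargs": {"steps": [[0,0.0005,0,0,0,0,0],[0,0.001,0,0,0,0,0],[0,0.001,0,0,0,0,0]]}}

```text
time_s: 23.48
ee_pos: [0.5629, 0.0756, 0.2049]
ee_rot: [0.702, -0.085, 0.702, 0.085]
contact_force: [0.1, -2.8, -1.7]
width: 0.0099
```

Request:
{"fn": "play_rows", "kwargs": {"steps": [[0,0.0005,0,0,0,0,0],[0,0.001,0,0,0,0,0],[0,0.001,0,0,0,0,0]]}}

```text
time_s: 23.85
ee_pos: [0.5628, 0.0764, 0.2049]
ee_rot: [0.702, -0.085, 0.702, 0.084]
contact_force: [1.3, -4.5, -1.9]
width: 0.0098
```

Request:
{"fn": "play_rows", "kwargs": {"steps": [[0,0.0004,0,0,0,0,0],[0,0.0007,0,0,0,0,0],[0,0.0007,0,0,0,0,0],[0,0.0007,0,0,0,0,0]]}}

```text
time_s: 24.35
ee_pos: [0.5626, 0.0769, 0.2049]
ee_rot: [0.702, -0.085, 0.702, 0.084]
contact_force: [1.9, -6.2, -2.6]
width: 0.0096
```

```bash
python3 look.py e2 | sed 's/np.float64//g'
```

```text
t 24.35 pos [0.5626 0.0769 0.2049] bar xy -0.0001 0.1167 F world [ 1.91 -6.18 -2.55] F along bar(+left) -6.46 w 0.0096
scene [((-0.115), (0.1832), (-0.0016)), ((-0.105), (0.1615), (0.0007)), ((-0.095), (0.147), (0.0005)), ((-0.085), (0.1493), (-0.0)), ((-0.075), (0.1509), (-0.001)), ((-0.065), (0.1528), (0.0)), ((-0.055), (0.1535), (-0.0001)), ((-0.045), (0.1551), (0.0017)), ((-0.035), (0.1571), (-0.0007)), ((0.035), (0.1679), (-0.0025)), ((0.045), (0.1685), (-0.0034)), ((0.055), (0.1692), (-0.0012)), ((0.065), (0.1721), (-0.0009)), ((0.075), (0.1733), (0.0018)), ((0.085), (0.1749), (-0.0008)), ((0.095), (0.1951), (0.0004)), ((0.105), (0.2084), (-0.0004)), ((0.115), (0.2082), (-0.0078))]
wrist [((-0.085), (0.1488), (0.0006)), ((-0.075), (0.1501), (0.0001)), ((-0.065), (0.1515), (0.0002)), ((-0.055), (0.1529), (0.0002)), ((-0.045), (0.1546), (0.0002)), ((-0.035), (0.156), (0.0001)), ((0.035), (0.1684), (-0.0005)), ((0.045), (0.1698), (-0.001)), ((0.055), (0.1695), (-0.0013)), ((0.065), (0.171), (-0.0)), ((0.075), (0.1725), (-0.0001)), ((0.085), (0.174), (0.0001)), ((0.095), (0.1755), (-0.0002)), ((0.105), (0.1961), (-0.0071)), ((0.115), (0.1988), (-0.0083))]
```

View pics/e2.png

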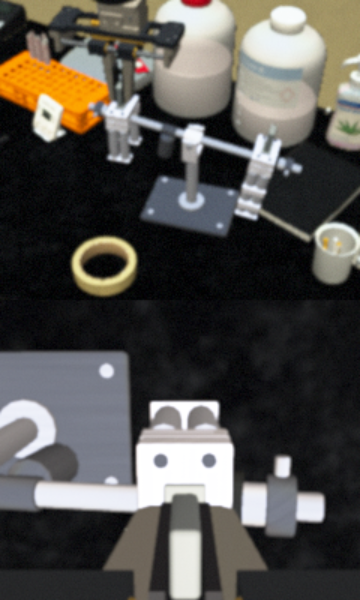

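Pressing the left stop at about 6 N, with the tall carrier still hanging at the right (255,155 in the crop). Easing the weight down while following the arc.

Request:
{"fn": "play_rows", "kwargs": {"steps": [[0.004,0.0005,0,0,0,0,0],[0.008,0.001,0,0,0,0,0],[0.012,0.0015,0,0,0,0,0],[0.016,0.0019,0,0,0,0,0],[0.0195,0.0021,0,0,0,0,0],[0.0195,0.0021,0,0,0,0,0],[0.0195,0.0021,0,0,0,0,0]]}}

```text
time_s: 25.32
ee_pos: [0.562, 0.0794, 0.1856]
ee_rot: [0.702, -0.085, 0.702, 0.085]
contact_force: [-0.4, -5.7, -1.1]
width: 0.0099
```

```bash
python3 look.py e3 | sed 's/np.float64//g'
```

```text
t 25.325 pos [0.562  0.0794 0.1856] bar xy -0.0001 0.1194 F world [-0.4  -5.71 -1.08] F along bar(+left) -5.45 w 0.0099
scene [((-0.115), (0.2073), (-0.0055)), ((-0.105), (0.1761), (-0.0012)), ((-0.095), (0.1601), (0.0012)), ((-0.085), (0.1608), (-0.0012)), ((-0.075), (0.1603), (0.001)), ((-0.065), (0.1606), (0.0006)), ((-0.055), (0.1613), (-0.0002)), ((-0.045), (0.1614), (0.0012)), ((-0.035), (0.1613), (-0.0003)), ((0.035), (0.1628), (-0.003)), ((0.045), (0.1623), (-0.003)), ((0.055), (0.1612), (0.0003)), ((0.065), (0.1619), (0.001)), ((0.075), (0.1621), (0.0004)), ((0.085), (0.1622), (-0.0001)), ((0.095), (0.2047), (-0.0002)), ((0.105), (0.2054), (-0.0007)), ((0.115), (0.2072), (-0.0041))]
wrist [((-0.055), (0.1608), (0.0005)), ((-0.045), (0.1609), (0.0004)), ((-0.035), (0.1611), (0.0003)), ((0.035), (0.1633), (-0.0006)), ((0.045), (0.1633), (-0.0012)), ((0.055), (0.1627), (-0.0008)), ((0.065), (0.1619), (0.0001)), ((0.075), (0.1621), (0.0001)), ((0.085), (0.162), (-0.0)), ((0.095), (0.1622), (-0.0001)), ((0.105), (0.1908), (-0.0044)), ((0.115), (0.186), (-0.0075))]
```

Request:
{"fn": "play_rows", "kwargs": {"steps": [[0.0005,-0.0004,0,0,0,0,0],[0.001,-0.0009,0,0,0,0,0],[0.001,-0.0009,0,0,0,0,0],[0.001,-0.0009,0,0,0,0,0]]}}

```text
time_s: 25.92
ee_pos: [0.5621, 0.0792, 0.1845]
ee_rot: [0.702, -0.085, 0.702, 0.085]
contact_force: [0.6, -1.7, 1.2]
width: 0.0096
```

Request:
{"fn": "play_rows", "kwargs": {"steps": [[0,0,0,0,0,0,0],[0,0,0,0,0,0,0]]}}

```text
time_s: 26.18
ee_pos: [0.5622, 0.079, 0.1844]
ee_rot: [0.702, -0.085, 0.702, 0.085]
contact_force: [-0.1, -1.3, 0.6]
width: 0.01
```

Request:
{"fn": "play_rows", "kwargs": {"steps": [[0,0,0,0,0,0,0.13],[0,0,0,0,0,0,0.17],[0,0,0,0,0,0,0.22],[0,0,0,0,0,0,0.3],[0,0,0,0,0,0,0.3],[0,0,0,0,0,0,0.3],[0,0,0,0,0,0,0.3]]}}

```text
time_s: 27.05
ee_pos: [0.5621, 0.0788, 0.1844]
ee_rot: [0.702, -0.085, 0.702, 0.085]
contact_force: [-0.2, 0.1, -0.5]
width: 0.0277
```

Request:
{"fn": "play_rows", "kwargs": {"steps": [[-0.005,0,0,0,0,0,0.3],[-0.02,0,0,0,0,0,0.3],[-0.04,0,0,0,0,0,0.3],[-0.07,0,0,0,0,0,0.3],[-0.1,0,0,0,0,0,0.3],[-0.13,0,0,0,0,0,0.3],[-0.15,0,0,0,0,0,0.3],[-0.15,0,0,0,0,0,0.3]]}}

```text
time_s: 28.05
ee_pos: [0.5633, 0.0787, 0.3375]
ee_rot: [0.704, -0.085, 0.7, 0.085]
contact_force: [0.0, -0.1, 0.4]
width: 0.0277
```

```bash
python3 post.py f1
```

```text
scene lean [0.0173 0.1586]
-1 183 x [-0.0273  0.0313] y [-0.135  -0.1009] z 0.2144
1 218 x [-0.0283  0.0286] y [0.0982 0.1323] z 0.2182
top lean [0.0221 0.1598]
-1 234 x [-0.0258  0.0333] y [-0.1319 -0.0974] z 0.2149
28.15 [0.5621 0.0787 0.3343] [ 0.79 -0.05 -0.18]
```

View pics/f1.png

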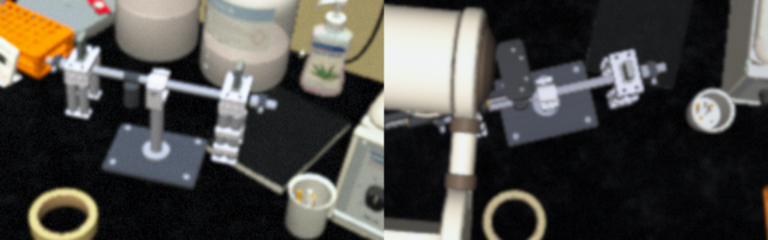

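Both carriers hang at their stops with the lean at about 0.02, and the bystanders are in place. A short settle, a last check, then hand in.

Request:
{"fn": "play_rows", "kwargs": {"steps": [[0,0,0,0,0,0,0.3],[0,0,0,0,0,0,0.3],[0,0,0,0,0,0,0.3],[0,0,0,0,0,0,0.3],[0,0,0,0,0,0,0.3],[0,0,0,0,0,0,0.3],[0,0,0,0,0,0,0.3],[0,0,0,0,0,0,0.3]]}}

```text
time_s: 29.15
ee_pos: [0.5623, 0.0787, 0.3344]
ee_rot: [0.702, -0.085, 0.702, 0.085]
contact_force: [-0.0, 0.1, -0.6]
width: 0.0277
```

```bash
python3 post.py f2 && python3 -c "
from h import *
workorder.sign_off()"
```

```text
scene lean [0.0205 0.1584]
-1 182 x [-0.0269  0.0321] y [-0.135  -0.1011] z 0.2142
1 212 x [-0.0292  0.0307] y [0.0979 0.1319] z 0.2194
top lean [0.0227 0.1595]
-1 236 x [-0.0254  0.033 ] y [-0.132  -0.0974] z 0.2176
29.25 [0.5623 0.0787 0.3344] [-0.52  0.27 -0.01]
the job is handed in; nothing more can be done
```

Both carriers are hanging on the bar and I have handed the job in at about 29 s of the 64 s allowed.

- **Tall carrier:** I slid it along the right arm until it pressed the stop at about 6 N. I then lowered its weight onto the bar, following the tilt, and let go. The bar then leaned about +0.15 rad.
- **Short carrier:** I pressed it into the left stop at about 6.5 N, let the bar come down to level, eased off to 1–2 N and released it.

**Last checks:**
- The bar's lean was steady over 1 s, at +0.021 rad in the scene camera and +0.023 rad in the top camera (limit 0.09).
- Both carriers were in place beside their stops, as far as the cameras can resolve (about 2 mm).
- The gripper was clear of everything, and the pictures showed the tape roll and beaker where they started.
- In the top view the arm hid the short carrier, so its position was confirmed only by the scene camera and by feel.
- Stop travel was judged by wrist force alone (noise about ±1 N), not measured directly. By force it reached about 1.5 mm on each side.

No check failed.

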